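# Crank the satellite lift level and stow its handle

## Robot

A 6-joint arm with a two-finger parallel gripper is mounted at the origin on the work surface. World frame = base frame: x ahead of the robot, y to its left, z up, the work surface at z = 0. Lengths are in m, angles in rad, forces in N, time in s.
With the tool pointing down it reaches from about 0.25 to 0.8 m from the base axis. Payload 8.5 kg.
Tool frame: the origin (TCP) lies between the finger pads; the fingertips stand 14 mm ahead of it and the grasp point (between the pads) lies 5 mm behind it (tcp_to_tips is the distance from the TCP to the fingertips, in m); z points along the fingers, y is the line along which they close (so a half turn about z gives the same grasp; the last joint's range is limited). The gripper opens to 85 mm and grips with 20 to 120 N. Pads are 22 mm wide; open, the fingers measure 114 mm over their backs; the gripper's body (76 mm by 85 mm) begins 54 mm behind the grasp point. The pads swing forward as they close: fully open they stand 13 mm farther back than shut.
Start: joints at [1.227, 0.238, -0.013, 1.319, 0, 1.571], TCP at [0.177, 0.494, 0.245] pointing down, gripper open.
Joint ranges: [-2.66, 2.66], [-1.03, 1.9], [-1.14, 1.46], [-1.82, 2.27], [-1.45, 1.34], [-3.14, 3.14]. Speed limits (rad/s): [2.22, 2.22, 2.79, 3.14, 3.14, 3.14].

## Interface

Orientations are given as a 3x3 rotation matrix whose columns are the frame's x, y, z axes.
In Python, from rig import * gives the robot as it stands. The module is installed in compiled form; this text tells all that it offers.
- The arm moves only by the tool move_arm, never from a script. Its argument "commands" is a list of rows, each a list of 3 entries, a list of its own where there are three numbers: the shift along the tool's x, y, z in mm, then the turn, a rotation vector about the tool's x, y, z in degrees, then the closure in counts, from 0 (fully open) to 255 (shut). A call has 1 to 20 rows; each row is the pose to reach, as a shift and turn from the pose commanded when the call began, along the tool's axes at that moment; what a row does not reach only later rows make up. A row lasts 1/12 s, in which the tool goes at most 41.7 mm and 7.16 degrees, less where a joint would pass 70% of its speed; a pose out of reach is approached as far as the arm can. A call with a gripper value outside its range is refused whole. The fingers move at their own pace and stop on an object; "squeeze" is the grip in N (left out, the last holds). Time passes only in rows, so rows that repeat a pose let the fingers close. It gives the time, the measured TCP pose, the force, the opening and the grip force at its end, in the units of the state.
- read_state(): the state, without advancing time (a new reading comes with each control period).
- snapshot(name): name is "side" or "top"; returns a dict with "frame" (420x560x3 uint8, red, green, blue), "fx", "fy", "cx", "cy" (pixels), "eye" and "rotation" of the camera in the world. Camera axes: x right, y down, z forward; pixel columns grow to the right and rows downward; lengths in m; the calibration is good to about 2 mm. A picture is of the moment at which its call begins. There is no depth.
- sign_off(): hands the job in; it is judged then, once.
The state is a dict: "time_s": time; "joint_positions": joint angles; "joint_velocities": joint speeds; "effort": joint torques, N m; "tcp_pos": TCP position; "eef_rot": TCP orientation; "contact_force": force on the tool from outside, world axes, zero at the start; "torque": the same for the moment, N m; "gripper_width": opening from 0.0 (shut) to 1.0 (fully open); "finger_force": force on a finger pad.
Only numpy, scipy, OpenCV 4.12 (cv2) and the standard library are available. Lean on these libraries where they do the work, as an engineer would, in place of code of your own. Each camera call takes 0.05 s, during which the arm holds its last target. There are 200 camera calls.

## Task

Swing the folded handle of the lift's crank fully out, then turn the crank clockwise (as seen facing it) to raise the plate with the small satellite frame until its top is flush with the transfer deck beside it. Then fold the handle flat back against the crank arm and let go, leaving the plate flush and the bottle, blue box and screwdriver where they are.

Things in the scene. Friction and masses are not known exactly. Their poses are not given: they have to be found in the camera images.
- crank_hub (a point): Centre of the steel crank arm (18 mm wide, 8 mm thick) on its shaft, 140 mm above the bench. Turns with the crank: z along the shaft, out from the gearbox (up and to the robot's left, 32 deg from vertical); x along the arm to the handle's hinge, which lies 60 mm out and 16 mm above the arm's mid-plane; the arm ends at 70 mm.
- gear_face (a point): Centre of the grey gearbox's sloping face, 110 mm square, leaning 32 deg, 40 mm below the crank arm's mid-plane. z points out of it along the 16 mm thick shaft, x up the slope (to the plate, level part), y level, away from the robot.
- lamp_bar (a point): Middle of a fixed white lamp bar, 18 mm wide, 180 mm long, across the crank 371 to 387 mm above the bench, 35 mm from the hub to the plate side. An upright hand does not fit under it on the upper part of the crank's circle: lean the tool along the shaft. A 36 mm square post carries it, 130 mm from the hub to the plate side.
- handle_hinge (a point): Hinge of the folding handle at the arm's end. Turns with the handle: -x along the handle to its free end, y the hinge axis (the arm's y); the handle swings out about +y. Handle: round black plastic sleeve, 20 mm across, 24 to 94 mm from the hinge, spinning freely on its own axis; it ends at 97 mm.
- handle_grip (a point): Point on the handle's centre line, 75 mm from the hinge, near its free end. Folded, the handle lies along the arm over the hub, 2 mm above the arm, its free end 37 mm past the shaft, and can be pinched across with the fingers astride of handle and arm; swung out, it stands parallel to the shaft.
- handle (a joint): Fold of the handle, rad: 0 folded flat on the arm, 1.571 fully out (a stop), parallel to the shaft. Stiff hinge, stays where left: 0.12 N m.
- crank (a joint): Crank angle, rad, grows clockwise as seen facing the crank (turning about -z of crank_hub) and then raises the plate by 20 mm a turn; 0 when the plate is flush. Starts 0.9 to 1.5 turns below 0. Self-locking, stays where left, needs about 0.15 N m.
- lift (a joint): Height of the plate's top over the deck's top, m: 0 flush, negative below. Moves only with the crank; stops at +0.006.
- plate_edge (a point): Middle of the top edge, on the deck side, of the lifting plate (aluminium, 160 x 150 x 10 mm). A 100 x 100 x 113 mm black satellite frame is clamped on it. The plate's centre is 240 mm from the hub, behind the gearbox.
- deck_edge (a point): Middle of the top edge, on the plate side, of the fixed aluminium transfer deck (160 x 100 mm, 100 mm above the bench), which stands 5 mm beside the plate, on the side away from the robot.
- bottle_mid (a point): Bystander: loose green wash bottle, 60 mm wide, 160 mm tall; point half-way up on its axis.
- box_mid (a point): Bystander: loose open blue parts box, 100 x 130 x 50 mm; point at its centre.
- driver_grip (a point): Bystander: screwdriver lying on the bench; point at its handle.

How it is judged:
By the outcome, as a careful person would: the job done as asked, in the order asked, and still so for the second after the job is handed in, with the robot touching nothing.
It also fails if it takes over 72 s, if anything falls off the work surface, if the arm or the gripper's body presses on something with over 40 N, if the wrist force passes 120 N, or if a joint passes its speed limit or range.

## Working session

There is one attempt and no reset: what is moved stays moved. The work goes in short steps, Python scripts to look and compute and a tool call to move; the robot and the scene stay as the last step left them, time stands still between calls to the robot, and variables do not carry over. Pictures are saved under pics/ and viewed, at most 10 in all, crops included, and the job is handed in when it is done.

Besides the shell and the picture viewer there is one more tool, called after "Emit:" in YAML: its name, and indented under it one key for each argument. move_arm: Moves the arm, as the interface text tells. Its arguments: {"type":"object","properties":{"commands":{"type":"array","items":{"type":"array"}},"squeeze":{"type":"number"}},"required":["commands"]}

```bash
mkdir -p pics; cat > h.py <<'E'
from rig import *
import numpy as np, cv2
def snap(n,f):
    s=snapshot(n); cv2.imwrite('pics/'+f,s['frame'][:,:,::-1]); return s
def ray(s,u,v):
    d=np.array([(u-s['cx'])/s['fx'],(v-s['cy'])/s['fy'],1.]); d=np.array(s['rotation'])@d
    return np.array(s['eye']),d/np.linalg.norm(d)
def onz(s,u,v,z):
    e,d=ray(s,u,v); return e+d*(z-e[2])/d[2]
def two(s1,p1,s2,p2):
    e1,d1=ray(s1,*p1);e2,d2=ray(s2,*p2)
    t=np.linalg.lstsq(np.c_[d1,-d2],e2-e1,rcond=None)[0]
    a=e1+d1*t[0];b=e2+d2*t[1]; return (a+b)/2,np.linalg.norm(a-b)
def proj(s,P):
    c=np.array(s['rotation']).T@(np.array(P)-np.array(s['eye'])); return s['cx']+s['fx']*c[0]/c[2],s['cy']+s['fy']*c[1]/c[2]
E
python3 - <<'E'
from h import *
for n in('side','top'):
    s=snap(n,n+'0.png'); print(n,s['fx'],s['cx'],s['cy'],s['eye'],np.round(s['rotation'],3).tolist())
    cv2.imwrite('pics/%s0b.png'%n,cv2.resize(s['frame'][:,:,::-1],(800,600),interpolation=cv2.INTER_CUBIC))
print(read_state())
E
```

```text
side 385.1986697899116 276.5352177964336 214.97480418741526 [ 0.13502251 -0.36756057  0.66098328] [[0.724, -0.377, 0.578], [-0.69, -0.374, 0.619], [-0.017, -0.847, -0.531]]
top 478.68334778245503 285.27187073520696 209.11694472991167 [0.40562585 0.11764986 1.3508856 ] [[0.009, -0.982, 0.189], [-1.0, -0.007, 0.009], [-0.008, -0.189, -0.982]]
{'time_s': 0.1, 'joint_positions': array([ 1.22699549e+00,  2.38701681e-01, -1.41822536e-02,  1.31915776e+00,
        2.34786436e-06,  1.57080416e+00]), 'joint_velocities': array([ 4.63114048e-05, -8.63901108e-04,  8.49866897e-04,  7.18964208e-04,
        2.78800128e-04, -1.76790375e-03]), 'effort': array([ 5.21614948e-04, -5.39722109e+01,  3.46997237e+01,  1.35628963e-02,
        4.60597721e-05,  8.63148443e-06]), 'tcp_pos': array([0.17684373, 0.4939526 , 0.24474711]), 'eef_rot': array([[-9.41477686e-01,  3.37075049e-01, -4.21982159e-04],
       [ 3.37075313e-01,  9.41476957e-01, -1.17169269e-03],
       [ 2.33810700e-06, -1.24536230e-03, -9.99999225e-01]]), 'contact_force': array([-0.15624652, -0.0036994 ,  0.85947868]), 'torque': array([ 0.00790731,  0.00757948, -0.01099063]), 'finger_force': 0.0, 'gripper_width': 1.00437124170011}
```

View pics/side0b.png

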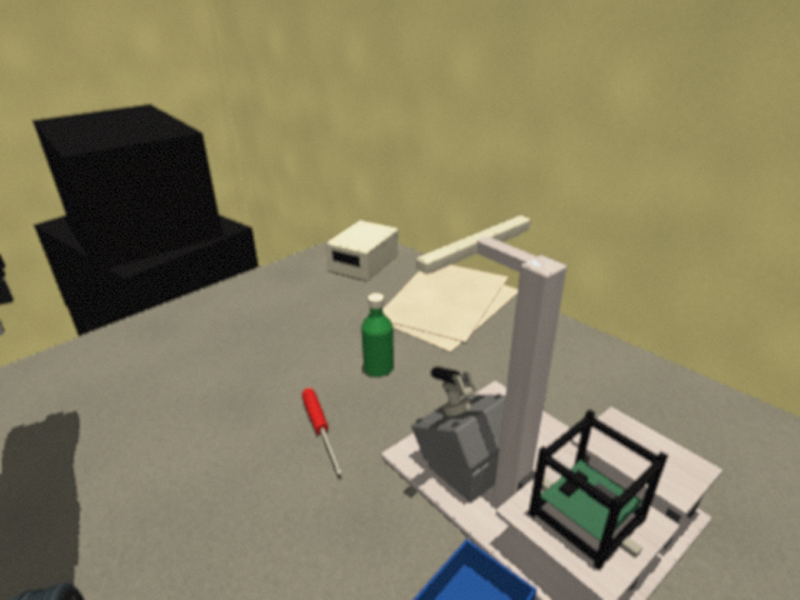

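View pics/top0b.png

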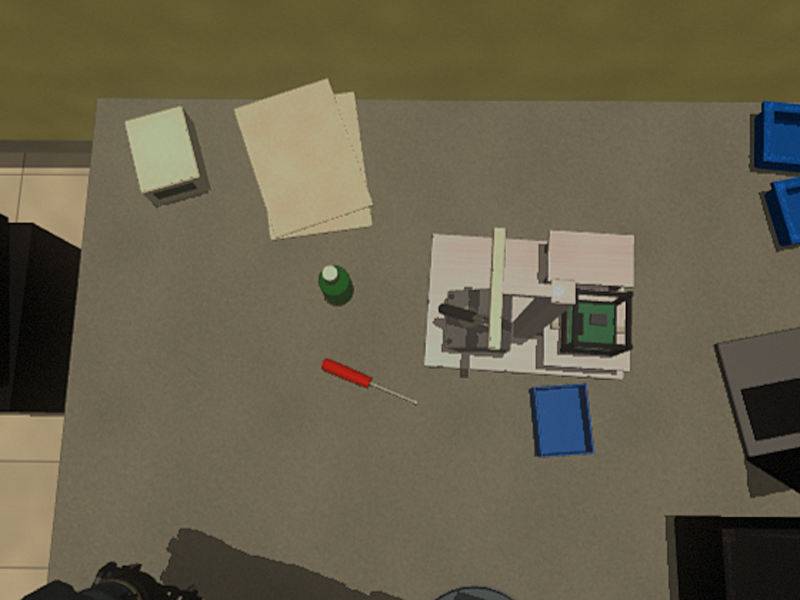

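Side view: gearbox around (455,450), the handle's black end at (445,373), the lamp bar from (420,265) to (528,220). Top view: lamp bar at columns 490–505, rows 229–348, handle from (440,308) to about (490,322), deck at (548–634, 231–288). I'll crop both around the crank.

```bash
python3 - <<'E'
import cv2,numpy as np
a=cv2.imread('pics/side0.png')[245:365,265:385]; b=cv2.imread('pics/top0.png')[155:275,290:450]
a=cv2.resize(a,(600,600),interpolation=cv2.INTER_CUBIC);b=cv2.resize(b,(800,600),interpolation=cv2.INTER_CUBIC)
cv2.imwrite('pics/a.png',np.clip(a*1.5,0,255).astype('u1'));cv2.imwrite('pics/b.png',np.clip(b*1.5,0,255).astype('u1'))
E
```

```text
(no output)
```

View pics/a.png

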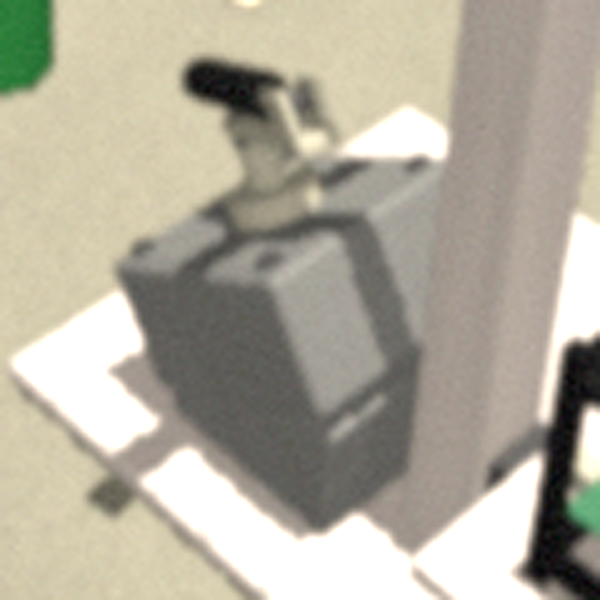

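View pics/b.png

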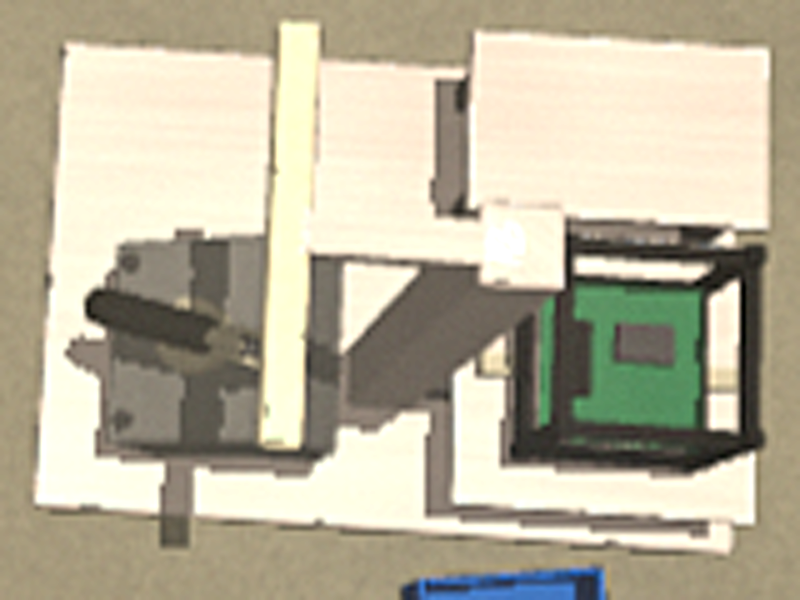

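Crop of side (5x, offset 265,245): handle free end at (195,80), sleeve to about (275,95), gear-face screws at (145,248), (268,262), (415,163). Crop of top (5x, offset 290,155): handle from (95,305) to its hinge near (265,358), lamp bar corners (279,22), (320,24), (260,446), (300,448).

```bash
python3 - <<'E'
from h import *
S=snapshot('side');T=snapshot('top')
t=lambda u,v:(290+u/5-.4,155+v/5-.4)
s=lambda u,v:(265+u/5-.4,245+v/5-.4)
P=lambda x:np.round(np.array(x)*1000,1).tolist()
for k,q in dict(dTL=(475,32),dTR=(768,48),dBR=(768,228),dBL=(470,215)).items(): print(k,P(onz(T,*t(*q),.1)))
L=[onz(T,*t(*q),.387) for q in((279,22),(320,24),(260,446),(300,448))]
print('lamp',[P(x) for x in L],P(np.mean(L,0)))
print('post',P(onz(T,*t(523,248),.387)))
y=(L[0]+L[1]-L[2]-L[3]);y[2]=0;y/=np.linalg.norm(y);print('yaw',np.degrees(np.arctan2(y[1],y[0])))
for n,a,b in(('tip',(95,305),(197,80)),('sleeve end',(210,340),(275,92)),('screwLL',(128,262),(145,248)),('screwrob',(122,418),(268,262))):
  for bb in (b,):
    print(n,[P(z) for z in two(T,t(*a),S,s(*bb))])
E
```

```text
dTL [780.6, -138.5, 100.0]
dTR [772.7, -296.3, 100.0]
dBR [673.2, -291.1, 100.0]
dBL [679.2, -132.8, 100.0]
lamp [[698.4, 2.0, 387.0], [697.6, -15.1, 387.0], [520.2, 12.2, 387.0], [519.6, -3.9, 387.0]] [609.0, -1.2, 387.0]
post [602.7, -96.6, 387.0]
yaw -3.4566159869516153
tip [[622.0, 69.1, 135.6], 1.1]
sleeve end [[600.0, 11.6, 174.3], 4.5]
screwLL [[635.0, 66.6, 41.8], 68.6]
screwrob [[591.5, 33.5, 70.2], 52.1]
```

```bash
cat >> h.py <<'E'
from scipy.spatial.transform import Rotation as R
yw=np.radians(-3.2); yp=np.array([np.cos(yw),np.sin(yw),0]); l=np.array([-np.sin(yw),np.cos(yw),0]); z=np.array([0,0,1.])
c,s_=np.cos(np.radians(32)),np.sin(np.radians(32))
n=s_*l+c*z; d=c*l-s_*z
hub=np.array([.610,.0335,.140])
def arm(phi): # phi: clockwise angle (deg) from uphill
    p=np.radians(phi); return -np.cos(p)*d-np.sin(p)*yp
def pose(a_b,TCP,st=None):
    """print shift mm / rotvec deg from current pose to tool z=-n, y=b"""
    st=st or read_state(); Rt=np.array(st['eef_rot']); a,b=a_b
    zt=-n; Rg=np.c_[np.cross(b,zt),b,zt]
    return Rt.T@(TCP-st['tcp_pos'])*1000, np.degrees(R.from_matrix(Rt.T@Rg).as_rotvec())
E
python3 - <<'E'
from h import *
S=snapshot('side');T=snapshot('top')
cs=lambda p:np.round([(p[0]-265+.4)*5,(p[1]-245+.4)*5]);ct=lambda p:np.round([(p[0]-290+.4)*5,(p[1]-155+.4)*5])
for phi in(12,17,22):
  a=arm(phi)
  for nm,P in(('hub',hub),('tip',hub+.016*n-.037*a),('sleeveend',hub+.016*n+.036*a),('armend',hub+.07*a)): print(phi,nm,'side',cs(proj(S,P)),'top',ct(proj(T,P)))
f=hub-.04*n
for i in(-1,1):
  for j in(-1,1):
    P=f+.055*(i*d+j*yp);print('face',i,j,cs(proj(S,P)),ct(proj(T,P)))
a=arm(17);b=np.cross(n,a);print(b)
for o in(.12,0): print(np.round(pose((a,b),hub+.016*n-.015*a-.005*n+o*n),1), hub+.016*n-.015*a-.005*n+o*n)
cv2.imwrite('pics/plate.png',cv2.resize(S['frame'][285:419,340:515,::-1],None,fx=4.4,fy=4.4,interpolation=cv2.INTER_CUBIC))
E
```

```text
12 hub side [242. 123.] top [164. 328.]
12 tip side [190.  81.] top [ 88. 310.]
12 sleeveend side [269.  94.] top [211. 335.]
12 armend side [326. 140.] top [285. 352.]
17 hub side [242. 123.] top [164. 328.]
17 tip side [196.  78.] top [ 90. 304.]
17 sleeveend side [263.  98.] top [209. 341.]
17 armend side [313. 147.] top [281. 364.]
22 hub side [242. 123.] top [164. 328.]
22 tip side [203.  75.] top [ 92. 298.]
22 sleeveend side [256. 101.] top [207. 347.]
22 armend side [299. 153.] top [277. 375.]
face -1 -1 [266. 283.] [291. 444.]
face -1 1 [455. 154.] [300. 233.]
face 1 -1 [103. 264.] [103. 446.]
face 1 1 [283. 150.] [114. 245.]
[ 0.94097297 -0.30094103  0.1549334 ]
[[-544.  -208.2    1.7]
 [  16.8  -31.2   87.9]] [0.6189329  0.11471229 0.24349284]
[[-562.1 -269.1  103.5]
 [  16.8  -31.2   87.9]] [0.61538319 0.05122113 0.14172706]
```

View pics/plate.png

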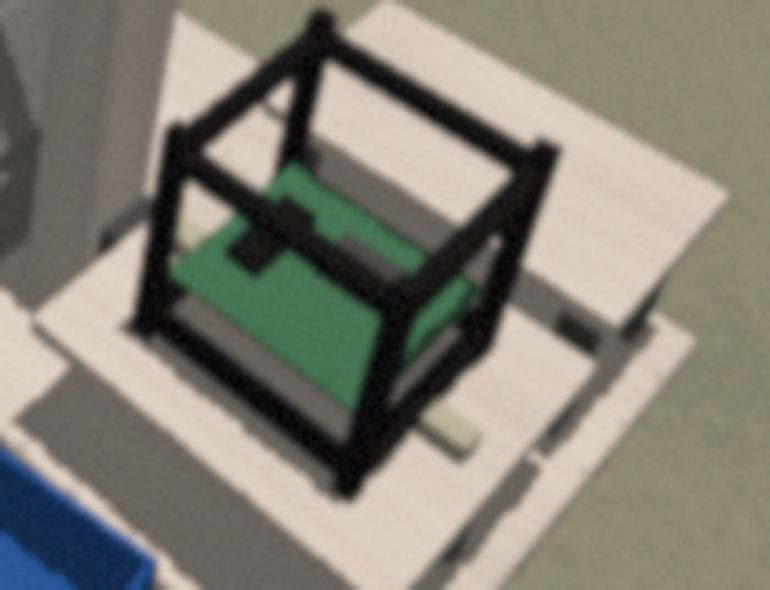

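The fit holds to about 2 mm: phi ≈ 16°, hub as assumed. The plate view shows the plate's far-right corner at (600,362), well below the deck's near-right corner at (628,330). I'll move to the standoff.

Emit:
move_arm:
  commands:
    - [[-27, -10, 0], [0.8, -1.6, 4.4], 0]
    - [[-54, -21, 0], [1.7, -3.1, 8.8], 0]
    - [[-82, -31, 0], [2.5, -4.7, 13.2], 0]
    - [[-109, -42, 0], [3.4, -6.2, 17.6], 0]
    - [[-136, -52, 0], [4.2, -7.8, 22], 0]
    - [[-163, -62, 0], [5, -9.4, 26.4], 0]
    - [[-190, -73, 0], [5.9, -10.9, 30.8], 0]
    - [[-218, -83, 0], [6.7, -12.5, 35.2], 0]
    - [[-245, -94, 0], [7.6, -14, 39.6], 0]
    - [[-272, -104, 0], [8.4, -15.6, 44], 0]
    - [[-299, -114, 0], [9.2, -17.2, 48.3], 0]
    - [[-326, -125, 0], [10.1, -18.7, 52.7], 0]
    - [[-354, -135, 0], [10.9, -20.3, 57.1], 0]
    - [[-381, -146, 0], [11.8, -21.8, 61.5], 0]
    - [[-408, -156, 0], [12.6, -23.4, 65.9], 0]
    - [[-435, -166, 0], [13.4, -25, 70.3], 0]
    - [[-462, -177, 0], [14.3, -26.5, 74.7], 0]
    - [[-490, -187, 0], [15.1, -28.1, 79.1], 0]
    - [[-517, -198, 0], [16, -29.6, 83.5], 0]
    - [[-544, -208, 0], [16.8, -31.2, 87.9], 0]

```text
time_s: 1.97
tcp_pos: [0.6199, 0.114, 0.2452]
eef_rot: [[0.34, 0.94, -0.031], [0.792, -0.304, -0.529], [-0.507, 0.155, -0.848]]
contact_force: [0.8, 0.3, 0.4]
gripper_width: 1.001
finger_force: 0.0
```

```bash
python3 - <<'E'
from h import *
st=read_state();print(st['time_s'],np.round(st['joint_positions'],2),st['tcp_pos'],np.round(st['contact_force'],1))
a=arm(16);b=np.cross(n,a)
for o in(.12,0): print(np.round(pose((a,b),hub+.016*n-.015*a-.005*n+o*n),1))
S=snap('side','s1.png');snap('top','t1.png')
q=lambda u,v:(340+u/4.4-.4,285+v/4.4-.4)
D=onz(S,*q(628,330),.1);P=D-.005*yp;print('deck corner',D)
for h in(0,-.01,-.02,-.03):
  p=proj(S,P+[0,0,h]);print(h,(p[0]-340+.4)*4.4,(p[1]-285+.4)*4.4)
E
```

```text
1.9667 [ 0.4   0.61  0.45  1.68 -0.49  2.4 ] [0.61990144 0.11395595 0.24518265] [0.8 0.3 0.4]
[[ 1.1 -1.7  1.1]
 [-0.1  0.  -1.2]]
[[ 1.200e+00 -1.500e+00  1.211e+02]
 [-1.000e-01  0.000e+00 -1.200e+00]]
deck corner [ 0.67372867 -0.29547427  0.1       ]
0 621.873189665936 337.2723917863658
-0.01 615.0339813105284 353.94390177067004
-0.02 608.304444172867 370.3480730943225
-0.03 601.6819612600676 386.4912850370203
```

Emit:
move_arm:
  commands:
    - [[1, -1.5, 25], [0, 0, -1], 0]
    - [[1, -1.5, 55], [0, 0, -1], 0]
    - [[1, -1.5, 85], [0, 0, -1], 0]
    - [[1, -1.5, 105], [0, 0, -1], 0]
    - [[1, -1.5, 120], [0, 0, -1], 0]
    - [[1, -1.5, 120], [0, 0, -1], 0]

```text
time_s: 2.57
tcp_pos: [0.6126, 0.0515, 0.1403]
eef_rot: [[0.318, 0.947, -0.034], [0.798, -0.287, -0.529], [-0.511, 0.141, -0.848]]
contact_force: [-0.1, -0.5, 0.4]
gripper_width: 1.001
finger_force: 0.0
```

```bash
python3 - <<'E'
from h import *
S=snap('side','s2.png');T=snap('top','t2.png')
A=cv2.resize(S['frame'][225:345,265:385,::-1],(400,400),interpolation=cv2.INTER_CUBIC);B=cv2.resize(T['frame'][165:285,280:400,::-1],(400,400),interpolation=cv2.INTER_CUBIC)
cv2.imwrite('pics/g2.png',np.clip(np.hstack([A,B])*1.4,0,255))
E
```

```text
[ WARN:0@0.558] global loadsave.cpp:1063 imwrite_ Unsupported depth image for selected encoder is fallbacked to CV_8U.
```

View pics/g2.png

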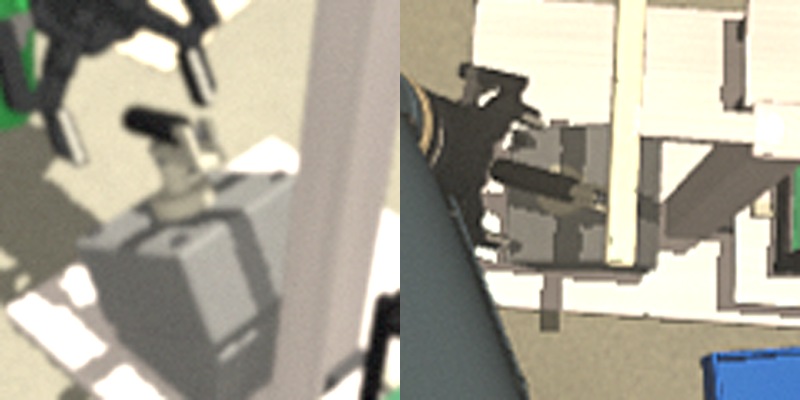

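Fingers stand astride of the handle: side tips at (75,155) and (205,95), with the handle between them. Closing.

Emit:
move_arm:
  commands:
    - [[0, 0, 0], [0, 0, 0], 255]
    - [[0, 0, 0], [0, 0, 0], 255]
    - [[0, 0, 0], [0, 0, 0], 255]
    - [[0, 0, 0], [0, 0, 0], 255]
    - [[0, 0, 0], [0, 0, 0], 255]
    - [[0, 0, 0], [0, 0, 0], 255]
    - [[0, 0, 0], [0, 0, 0], 255]
    - [[0, 0, 0], [0, 0, 0], 255]
    - [[0, 0, 0], [0, 0, 0], 255]
    - [[0, 0, 0], [0, 0, 0], 255]
  squeeze: 40

```text
time_s: 3.5
tcp_pos: [0.6168, 0.053, 0.1436]
eef_rot: [[0.322, 0.946, -0.025], [0.799, -0.286, -0.528], [-0.507, 0.15, -0.849]]
contact_force: [10.3, -0.9, 1.2]
gripper_width: 0.22
finger_force: 39.4
```

```bash
python3 - <<'E'
from h import *
st=read_state();a=arm(16);b=np.cross(n,a);Rt=st['eef_rot']
print(st['gripper_width'],st['finger_force'],np.round(st['contact_force'],1),np.round(st['torque'],2))
G=hub+.016*n-.015*a-.005*n; print('tcp err tool',np.round(Rt.T@(st['tcp_pos']-G)*1000,1))
# arc rows: grasp rel hinge
r=.075
for th in range(0,91,10):
  t=np.radians(th); disp=r*((-np.cos(t)+1)*a+np.sin(t)*n)
  print(th,np.round(Rt.T@disp*1000,0))
S=snap('side','s3.png')
A=cv2.resize(S['frame'][225:345,265:385,::-1],(400,400),interpolation=cv2.INTER_CUBIC)
cv2.imwrite('pics/g3.png',A)
E
```

```text
0.22013385496745105 39.37237998470664 [10.3 -0.9  1.2] [ 0.2  -1.49  1.29]
tcp err tool [ 0.9  1.3 -2.6]
0 [0. 0. 0.]
10 [ -1.   0. -13.]
20 [ -4.   0. -26.]
30 [-10.   0. -38.]
40 [-17.   0. -48.]
50 [-27.   0. -58.]
60 [-37.   0. -65.]
70 [-49.   0. -71.]
80 [-62.   0. -74.]
90 [-75.   0. -75.]
```

View pics/g3.png

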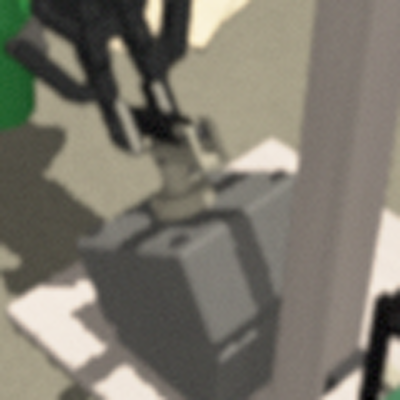

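Emit:
move_arm:
  commands:
    - [[0, 3, -7], [0, 0, 0], 255]
    - [[-1, 3, -13], [0, 0, 0], 255]
    - [[-2, 3, -20], [0, 0, 0], 255]
    - [[-4, 3, -26], [0, 0, 0], 255]
    - [[-7, 3, -32], [0, 0, 0], 255]
    - [[-10, 3, -38], [0, 0, 0], 255]
    - [[-14, 3, -43], [0, 0, 0], 255]
    - [[-17, 3, -48], [0, 0, 0], 255]
    - [[-22, 3, -53], [0, 0, 0], 255]
    - [[-27, 3, -58], [0, 0, 0], 255]
    - [[-32, 3, -61], [0, 0, 0], 255]
    - [[-37, 3, -65], [0, 0, 0], 255]
    - [[-43, 3, -68], [0, 0, 0], 255]
    - [[-49, 3, -71], [0, 0, 0], 255]
    - [[-55, 3, -72], [0, 0, 0], 255]
    - [[-62, 3, -74], [0, 0, 0], 255]
    - [[-68, 3, -75], [0, 0, 0], 255]
    - [[-75, 3, -75], [0, 0, 0], 255]
    - [[-79, 3, -75], [0, 0, 0], 255]
    - [[-79, 3, -75], [0, 0, 0], 255]

```text
time_s: 5.22
tcp_pos: [0.5938, 0.0281, 0.2478]
eef_rot: [[0.321, 0.947, -0.029], [0.799, -0.287, -0.528], [-0.508, 0.146, -0.849]]
contact_force: [1.6, 1.6, 0.8]
gripper_width: 0.18
finger_force: 37.3
```

```bash
python3 - <<'E'
from h import *
st=read_state();a=arm(16);b=np.cross(n,a);Rt=st['eef_rot']
print(st['gripper_width'],st['finger_force'],np.round(st['contact_force'],1),np.round(st['torque'],2),np.round(st['joint_positions'],2))
G=hub+.06*a+(.016+.075-.005)*n; print('tcp err tool',np.round(Rt.T@(st['tcp_pos']-G)*1000,1))
v=st['tcp_pos']-hub;print('radius,phi,h',np.hypot(v@d,v@yp),np.degrees(np.arctan2(-v@yp,-v@d)),v@n)
S=snap('side','s4.png');T=snap('top','t4.png')
A=cv2.resize(S['frame'][225:345,265:385,::-1],(400,400),interpolation=cv2.INTER_CUBIC);B=cv2.resize(T['frame'][165:285,280:400,::-1],(400,400),interpolation=cv2.INTER_CUBIC)
cv2.imwrite('pics/g4.png',np.hstack([A,B]))
E
```

```text
0.17997662859737615 37.298630475997925 [1.6 1.6 0.8] [ 0.83 -0.42  0.2 ] [ 0.29  0.49  0.25  1.54 -0.52  2.26]
tcp err tool [-4.4  2.  -2.1]
radius,phi,h 0.06442732268860243 14.236995144194768 0.08811245861624355
```

View pics/g4.png

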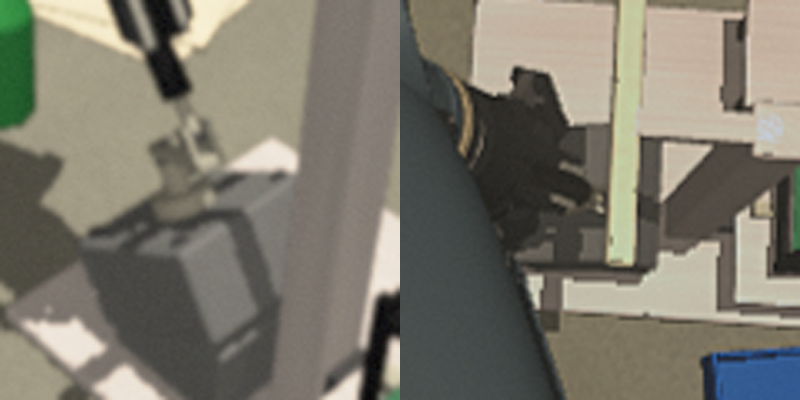

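```bash
python3 - <<'E'
from h import *
S=snapshot('side');st=read_state()
f=lambda P:np.round([(proj(S,P)[0]-265)*400/120,(proj(S,P)[1]-225)*400/120])
a=arm(16);H=hub+.06*a+.016*n
print('hub',f(hub),'hinge',f(H),'s24',f(H+.024*n),'56',f(H+.056*n),'97',f(H+.097*n),'tcp',f(st['tcp_pos']),'tips',f(st['tcp_pos']-.014*n))
im=S['frame'].astype(int).sum(2)
# dark sleeve centre per row in image
for v in range(236,262):
  r=im[v,300:345]; i=np.where(r<150)[0]; print(v,(np.array([i.min(),i.max()])+300).tolist() if len(i) else None, end='; ')
E
```

```text
hub [160. 147.] hinge [192. 135.] s24 [177.  96.] 56 [158.  45.] 97 [133. -21.] tcp [154.  18.] tips [163.  41.]
236 [304, 315]; 237 [313, 315]; 238 [313, 315]; 239 [312, 315]; 240 [311, 316]; 241 [309, 316]; 242 [309, 317]; 243 [310, 317]; 244 [310, 318]; 245 [311, 318]; 246 [311, 319]; 247 [311, 319]; 248 [312, 320]; 249 [312, 320]; 250 [313, 320]; 251 [313, 320]; 252 [314, 320]; 253 [314, 318]; 254 None; 255 None; 256 None; 257 None; 258 None; 259 None; 260 None; 261 None;
```

The handle is fully out: the sleeve's slope in the image is 0.375 and the shaft's is 0.373. It sits about 4.5 mm off-centre in the pads, so I'll regrip centred.

Emit:
move_arm:
  commands:
    - [[0, 0, 0], [0, 0, 0], 150]
    - [[0, 0, 0], [0, 0, 0], 150]
    - [[0, 0, 0], [0, 0, 0], 150]
    - [[4, -1, 2], [0, 0, 0], 150]
    - [[8, -1, 2], [0, 0, 0], 150]
    - [[8, -1, 2], [0, 0, 0], 255]
    - [[8, -1, 2], [0, 0, 0], 255]
    - [[8, -1, 2], [0, 0, 0], 255]
    - [[8, -1, 2], [0, 0, 0], 255]
    - [[8, -1, 2], [0, 0, 0], 255]

```text
time_s: 6.2
tcp_pos: [0.5957, 0.0343, 0.2408]
eef_rot: [[0.32, 0.947, -0.03], [0.799, -0.287, -0.528], [-0.509, 0.145, -0.849]]
contact_force: [1.8, 1.9, -3.0]
gripper_width: 0.22
finger_force: 39.1
```

```bash
cat > chk.py <<'E'
from h import *
st=read_state();Rt=st['eef_rot']
print('t',st['time_s'],'w',round(st['gripper_width'],3),round(st['finger_force'],1),'F tool',np.round(Rt.T@st['contact_force'],1),np.round(st['joint_positions'],2))
v=st['tcp_pos']-hub;print('tcp radius,phi,h',np.hypot(v@d,v@yp)*1000,np.degrees(np.arctan2(-v@yp,-v@d)),v@n*1000)
E
python3 - <<'E'
from chk import *
S=snapshot('side')
f=lambda P:np.round(proj(S,P),1)
print([f(st['tcp_pos']-k*n) for k in(.02,.04)])
im=S['frame'].astype(int).sum(2)
for v in range(240,254):
  r=im[v,300:345]; i=np.where(r<150)[0]; print(v,(np.array([i.min(),i.max()])+300).tolist() if len(i) else None, end='; ')
E
```

```text
t 6.2 w 0.22 39.1 F tool [3.6 0.7 1.5] [ 0.3   0.5   0.25  1.54 -0.52  2.27]
tcp radius,phi,h 55.29340801342517 15.022653261642029 85.53675686497041
[array([313. , 241.3]), array([316.6, 250.9])]
240 [310, 315]; 241 [310, 315]; 242 [309, 316]; 243 [309, 317]; 244 [310, 317]; 245 [310, 318]; 246 [311, 318]; 247 [311, 319]; 248 [311, 319]; 249 [312, 320]; 250 [312, 320]; 251 [313, 320]; 252 [313, 319]; 253 [314, 318];
```

Emit:
move_arm:
  commands:
    - [[-2, 0, 0], [0, 0, 0], 255]
    - [[-4, 0, 0], [0, 0, 0], 255]
    - [[-4, 0, 0], [0, 0, 0], 255]

```text
time_s: 6.5
tcp_pos: [0.5944, 0.0311, 0.2431]
eef_rot: [[0.32, 0.947, -0.03], [0.8, -0.287, -0.527], [-0.508, 0.145, -0.849]]
contact_force: [2.4, 4.8, -3.8]
gripper_width: 0.22
finger_force: 39.4
```

```bash
python3 chk.py
```

```text
t 6.5 w 0.22 39.4 F tool [6.5 0.3 0.6] [ 0.3   0.49  0.24  1.54 -0.52  2.26]
tcp radius,phi,h 59.42924089536632 15.080218850136543 85.75040163129847
```

Emit:
move_arm:
  commands:
    - [[-2, 0, 0], [0, 0, 0], 255]
    - [[-4, 0, 0], [0, 0, 0], 255]
    - [[-4, 0, 0], [0, 0, 0], 255]

```text
time_s: 6.75
tcp_pos: [0.593, 0.0278, 0.2452]
eef_rot: [[0.32, 0.947, -0.03], [0.799, -0.287, -0.528], [-0.508, 0.145, -0.849]]
contact_force: [0.0, 3.8, -3.8]
gripper_width: 0.219
finger_force: 39.4
```

```bash
python3 chk.py
```

```text
t 6.75 w 0.219 39.4 F tool [ 5.  -1.6  1.2] [ 0.29  0.49  0.24  1.54 -0.52  2.26]
tcp radius,phi,h 63.56881388637231 15.160465479148565 85.69056987706041
```

```bash
python3 - <<'E'
from chk import *
S=snapshot('side');T=snap('top','t5.png')
print('side tcp line',[np.round(proj(S,st['tcp_pos']-k*n),1).tolist() for k in(.02,.04)])
print('top line',[np.round(proj(T,st['tcp_pos']-k*n),1).tolist() for k in(0,.02,.04,.062,.086)])
im=S['frame'].astype(int).sum(2)
for v in range(240,256):
  r=im[v,300:345]; i=np.where(r<150)[0]; print(v,(np.array([i.min(),i.max()])+300).tolist() if len(i) else None, end='; ')
A=cv2.resize(S['frame'][225:285,285:345,::-1],(400,400),interpolation=cv2.INTER_CUBIC);B=cv2.resize(T['frame'][185:245,305:365,::-1],(400,400),interpolation=cv2.INTER_CUBIC)
cv2.imwrite('pics/g5.png',np.clip(np.hstack([A,B]).astype(float)*1.6,0,255).astype('u1'))
E
```

```text
t 6.75 w 0.219 39.4 F tool [ 5.  -1.6  1.2] [ 0.29  0.49  0.24  1.54 -0.52  2.26]
tcp radius,phi,h 63.56881388637231 15.160465479148565 85.69056987706041
side tcp line [[314.7, 241.5], [318.4, 251.1]]
top line [[328.0, 219.9], [331.9, 221.4], [335.7, 222.8], [339.7, 224.3], [344.0, 225.9]]
240 [312, 316]; 241 [311, 316]; 242 [310, 317]; 243 [310, 318]; 244 [310, 318]; 245 [311, 319]; 246 [311, 319]; 247 [312, 319]; 248 [312, 320]; 249 [312, 320]; 250 [313, 320]; 251 [313, 321]; 252 [314, 320]; 253 [314, 319]; 254 [315, 317]; 255 None;
```

View pics/g5.png

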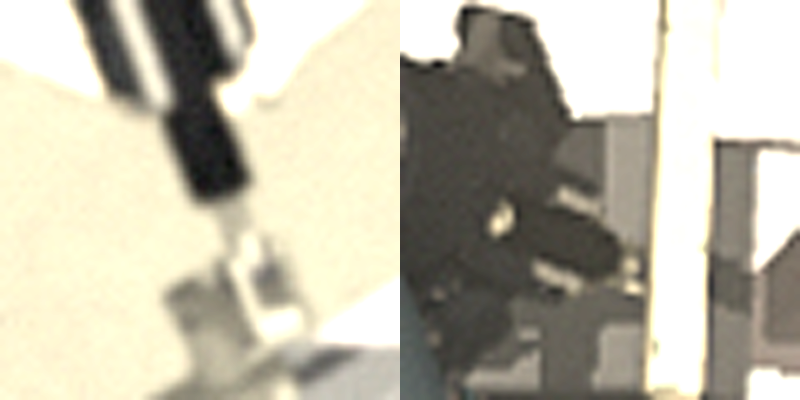

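The sleeve stands parallel to the shaft (side, (190,110) to (220,190)). In the top view it runs between the pads to (612,260). I'll recentre on r = 60 mm and grip harder.

Emit:
move_arm:
  commands:
    - [[0, 0, 0], [0, 0, 0], 140]
    - [[0, 0, 0], [0, 0, 0], 140]
    - [[0, 0, 0], [0, 0, 0], 140]
    - [[0, 0, 0], [0, 0, 0], 140]
    - [[0, 0, 0], [0, 0, 0], 140]
    - [[3, 0, 4], [0, 0, 0], 140]
    - [[3, 0, 4], [0, 0, 0], 140]
    - [[3, 0, 4], [0, 0, 0], 255]
    - [[3, 0, 4], [0, 0, 0], 255]
    - [[3, 0, 4], [0, 0, 0], 255]
    - [[3, 0, 4], [0, 0, 0], 255]
    - [[3, 0, 4], [0, 0, 0], 255]
    - [[3, 0, 4], [0, 0, 0], 255]
  squeeze: 80

```text
time_s: 7.93
tcp_pos: [0.5939, 0.0281, 0.2403]
eef_rot: [[0.32, 0.947, -0.03], [0.799, -0.287, -0.528], [-0.509, 0.145, -0.849]]
contact_force: [-1.1, 1.2, 0.8]
gripper_width: 0.208
finger_force: 78.0
```

```bash
cat > rows.py <<'E'
import sys
from chk import *
# crank rows: from current commanded ~ measured; args: start phi, delta, rows
p0,dl,N=map(float,sys.argv[1:4]); N=int(N)
for k in range(1,N+1): print(np.round(Rt.T@(.06*(arm(p0+dl*k/N)-arm(p0)))*1000).astype(int).tolist(),end=' ')
E
python3 rows.py 15 180 20; python3 - <<'E'
from chk import *
S=snapshot('side')
print('side tcp line',[np.round(proj(S,st['tcp_pos']-k*n),1).tolist() for k in(.02,.04)])
im=S['frame'].astype(int).sum(2)
for v in range(241,253):
  r=im[v,300:345]; i=np.where(r<150)[0]; print(v,(np.array([i.min(),i.max()])+300).tolist() if len(i) else None, end='; ')
E
```

```text
t 7.9333 w 0.208 78.0 F tool [ 0.2 -1.3 -1.3] [ 0.29  0.49  0.23  1.53 -0.52  2.26]
tcp radius,phi,h 60.58117776552186 15.101940615909747 81.66917376212312
[1, -9, 0] [3, -19, 0] [6, -27, 0] [11, -35, 0] [17, -43, 0] [24, -49, 0] [32, -54, 0] [41, -58, 0] [50, -60, 0] [59, -61, 0] [68, -60, 0] [78, -58, 0] [86, -55, 0] [94, -50, 0] [102, -44, 0] [108, -37, 0] [113, -29, 0] [117, -20, 0] [119, -11, 0] [120, -2, 0] t 7.9333 w 0.208 78.0 F tool [ 0.2 -1.3 -1.3] [ 0.29  0.49  0.23  1.53 -0.52  2.26]
tcp radius,phi,h 60.58117776552186 15.101940615909747 81.66917376212312
side tcp line [[314.8, 243.3], [318.5, 252.9]]
241 [312, 316]; 242 [312, 317]; 243 [311, 318]; 244 [311, 318]; 245 [311, 318]; 246 [311, 319]; 247 [312, 319]; 248 [312, 320]; 249 [312, 320]; 250 [313, 321]; 251 [313, 321]; 252 [313, 320];
```

Emit:
move_arm:
  commands:
    - [[1, -9, 0], [0, 0, 0], 255]
    - [[3, -19, 0], [0, 0, 0], 255]
    - [[6, -27, 0], [0, 0, 0], 255]
    - [[11, -35, 0], [0, 0, 0], 255]
    - [[17, -43, 0], [0, 0, 0], 255]
    - [[24, -49, 0], [0, 0, 0], 255]
    - [[32, -54, 0], [0, 0, 0], 255]
    - [[41, -58, 0], [0, 0, 0], 255]
    - [[50, -60, 0], [0, 0, 0], 255]
    - [[59, -61, 0], [0, 0, 0], 255]
    - [[59, -61, 0], [0, 0, 0], 255]

```text
time_s: 8.9
tcp_pos: [0.5572, 0.0934, 0.201]
eef_rot: [[0.322, 0.946, -0.024], [0.799, -0.285, -0.53], [-0.509, 0.151, -0.848]]
contact_force: [13.8, -6.1, -5.4]
gripper_width: 0.21
finger_force: 79.0
```

```bash
python3 chk.py
```

```text
t 8.9 w 0.21 79.0 F tool [ 2.4 14.   7.5] [ 0.41  0.5   0.14  1.49 -0.5   2.39]
tcp radius,phi,h 58.26785465300643 105.82283866941049 81.88414726019354
```

```bash
python3 rows.py 105 180 20
```

```text
t 8.9 w 0.21 79.0 F tool [ 2.4 14.   7.5] [ 0.41  0.5   0.14  1.49 -0.5   2.39]
tcp radius,phi,h 58.26785465300643 105.82283866941049 81.88414726019354
[9, 1, 0] [19, 3, 0] [27, 6, 0] [35, 11, 0] [43, 17, 0] [49, 24, 0] [54, 32, 0] [58, 40, 0] [60, 49, 0] [61, 59, 0] [61, 68, 0] [59, 77, 0] [55, 86, 0] [50, 94, 1] [44, 102, 1] [37, 108, 1] [29, 113, 1] [21, 117, 1] [12, 119, 1] [2, 120, 1]
```

Emit:
move_arm:
  commands:
    - [[9, 3, 0], [0, 0, 0], 255]
    - [[19, 6, 0], [0, 0, 0], 255]
    - [[27, 9, 0], [0, 0, 0], 255]
    - [[35, 14, 0], [0, 0, 0], 255]
    - [[43, 20, 0], [0, 0, 0], 255]
    - [[49, 27, 0], [0, 0, 0], 255]
    - [[54, 35, 0], [0, 0, 0], 255]
    - [[58, 43, 0], [0, 0, 0], 255]
    - [[60, 52, 0], [0, 0, 0], 255]
    - [[61, 62, 0], [0, 0, 0], 255]
    - [[61, 62, 0], [0, 0, 0], 255]

```text
time_s: 9.82
tcp_pos: [0.6326, 0.1215, 0.1804]
eef_rot: [[0.32, 0.947, -0.032], [0.797, -0.287, -0.532], [-0.513, 0.145, -0.846]]
contact_force: [-2.3, -10.4, 8.8]
gripper_width: 0.211
finger_force: 80.2
```

```bash
sed -i 's/^hub=.*/hub=np.array([.610,.0335,.140])+.003*yp/' h.py; python3 rows.py 195 180 20; python3 - <<'E'
from h import *
S=snap('side','s6.png')
E
```

```text
t 9.8167 w 0.211 80.2 F tool [-13.5   2.1  -1.8] [ 0.41  0.66  0.37  1.56 -0.5   2.38]
tcp radius,phi,h 56.15813355934526 -164.83755888335702 81.4935651871039
[-1, 9, 0] [-3, 19, 0] [-6, 27, 0] [-11, 35, 0] [-17, 43, 0] [-24, 49, 0] [-32, 54, 0] [-41, 58, 0] [-50, 60, 0] [-59, 61, 0] [-68, 60, 0] [-78, 58, 0] [-86, 55, 0] [-94, 50, 0] [-102, 44, 0] [-108, 37, 0] [-113, 29, 0] [-117, 20, 0] [-119, 11, 0] [-120, 2, 0]
```

Emit:
move_arm:
  commands:
    - [[-2, 9, 0], [0, 0, 0], 255]
    - [[-5, 19, 0], [0, 0, 0], 255]
    - [[-9, 27, 0], [0, 0, 0], 255]
    - [[-14, 35, 0], [0, 0, 0], 255]
    - [[-20, 43, 0], [0, 0, 0], 255]
    - [[-27, 49, 0], [0, 0, 0], 255]
    - [[-35, 54, 0], [0, 0, 0], 255]
    - [[-44, 58, 0], [0, 0, 0], 255]
    - [[-53, 60, 0], [0, 0, 0], 255]
    - [[-62, 61, 0], [0, 0, 0], 255]
    - [[-62, 61, 0], [0, 0, 0], 255]

```text
time_s: 10.78
tcp_pos: [0.6707, 0.0554, 0.2205]
eef_rot: [[0.321, 0.947, -0.031], [0.799, -0.288, -0.528], [-0.509, 0.145, -0.849]]
contact_force: [-2.8, -0.1, -1.8]
gripper_width: 0.211
finger_force: 80.1
```

```bash
sed -i 's/^hub=.*/hub=np.array([.610,.0335,.140])+.003*yp-.0038*d/' h.py; python3 chk.py; python3 - <<'E'
from h import *
S=snap('side','s7.png')
g=lambda f:cv2.imread('pics/'+f)
ims=[cv2.resize(g(f)[320:419,420:505],(265,300),interpolation=cv2.INTER_CUBIC) for f in('s1.png','s6.png','s7.png')]
# patch shift of satellite frame between images
ref=g('s1.png')[:,:,1].astype(np.float32)
for f in('s6.png','s7.png'):
  im=g(f)[:,:,1].astype(np.float32)
  for (y0,y1,x0,x1) in((345,362,360,402),(312,335,450,470),(300,320,440,470)):
    t=ref[y0:y1,x0:x1];w=im[y0-15:y1+5,x0-6:x1+10];m=cv2.matchTemplate(w,t,cv2.TM_CCOEFF_NORMED)
    _,v,_,p=cv2.minMaxLoc(m);
    j,i=p;sub=0
    if 0<i<m.shape[0]-1: q=m[i-1:i+2,j];sub=(q[0]-q[2])/(2*(q[0]-2*q[1]+q[2]))
    print(f,p[0]-6,p[1]-15+sub,round(v,3))
E
```

```text
t 10.7833 w 0.211 80.1 F tool [-0.1 -2.9  1.7] [ 0.3   0.65  0.47  1.61 -0.52  2.26]
tcp radius,phi,h 58.98923259359562 -72.76467636542827 81.6335419698638
s6.png 1 -3.9347699 0.995
s6.png 1 -4.3203053 0.983
s6.png 2 -3.7976494 0.938
s7.png 1 -5.8495083 0.997
s7.png 2 -6.4475126 0.979
s7.png 2 -6.2688127 0.903
```

```bash
cat > prof.py <<'E'
from h import *
S=snapshot('side')
D=np.array([.6737,-.2955,.1])
def prof(img,u0,u1):
    w=np.arange(-45,21,1.)/1000; acc=[]
    for u in np.arange(u0,u1,1.):
        pts=np.array([proj(S,D+u/1000*l+k*yp) for k in w],np.float32)
        acc.append(cv2.remap(img,pts[:,0].reshape(1,-1),pts[:,1].reshape(1,-1),cv2.INTER_LINEAR)[0])
    return w*1000,np.mean(acc,0)
if __name__=='__main__':
  import sys
  for u0,u1 in((6,26),(140,155)):
   for f in sys.argv[1:]:
    g=cv2.imread('pics/'+f)[:,:,2].astype(np.float32)
    w,p=prof(g,u0,u1); print(u0,f,' '.join('%d:%d'%(a,b) for a,b in zip(w[::2],p[::2])))
E
python3 prof.py s1.png s6.png s7.png
```

```text
6 s1.png -45:233 -43:233 -41:232 -39:233 -37:234 -35:235 -33:235 -31:234 -29:234 -27:229 -25:207 -23:157 -21:105 -19:73 -17:63 -15:62 -13:67 -11:81 -9:97 -7:113 -5:128 -3:158 -1:199 1:227 3:235 5:236 7:235 9:235 11:234 13:234 15:234 17:234 19:233
6 s6.png -45:236 -43:237 -41:237 -39:236 -37:236 -35:235 -33:235 -31:235 -29:236 -27:237 -25:238 -23:237 -21:237 -19:235 -17:224 -15:186 -13:131 -11:97 -9:101 -7:115 -5:131 -3:162 -1:203 1:230 3:238 5:238 7:238 9:237 11:237 13:237 15:237 17:237 19:236
6 s7.png -45:233 -43:234 -41:235 -39:236 -37:236 -35:235 -33:235 -31:235 -29:235 -27:235 -25:235 -23:236 -21:237 -19:236 -17:236 -15:235 -13:228 -11:203 -9:161 -7:131 -5:132 -3:160 -1:202 1:229 3:237 5:238 7:237 9:237 11:236 13:236 15:236 17:236 19:235
140 s1.png -45:216 -43:229 -41:233 -39:234 -37:235 -35:235 -33:235 -31:234 -29:231 -27:226 -25:217 -23:208 -21:197 -19:185 -17:174 -15:161 -13:146 -11:127 -9:102 -7:76 -5:59 -3:58 -1:62 1:69 3:76 5:81 7:85 9:94 11:105 13:117 15:129 17:142 19:156
140 s6.png -45:27 -43:36 -41:63 -39:114 -37:171 -35:213 -33:231 -31:235 -29:235 -27:232 -25:226 -23:217 -21:206 -19:192 -17:179 -15:166 -13:151 -11:130 -9:103 -7:77 -5:61 -3:57 -1:64 1:72 3:78 5:82 7:87 9:95 11:107 13:118 15:130 17:144 19:158
140 s7.png -45:28 -43:20 -41:25 -39:29 -37:41 -35:75 -33:127 -31:178 -29:212 -27:223 -25:222 -23:217 -21:207 -19:195 -17:183 -15:171 -13:157 -11:137 -9:107 -7:77 -5:60 -3:58 -1:64 1:71 3:76 5:81 7:88 9:96 11:106 13:118 15:131 17:144 19:157
```

```bash
python3 rows.py 287 40 5
```

```text
t 10.8833 w 0.211 80.1 F tool [-0.9 -4.6  0.7] [ 0.3   0.65  0.47  1.61 -0.52  2.26]
tcp radius,phi,h 58.963892714505654 -73.35389033874655 81.58954252504752
[-8, -1, 0] [-16, -3, 0] [-24, -6, 0] [-32, -10, 0] [-38, -15, 0]
```

Emit:
move_arm:
  commands:
    - [[-8, -1, 0], [0, 0, 0], 255]
    - [[-16, -3, 0], [0, 0, 0], 255]
    - [[-24, -6, 0], [0, 0, 0], 255]
    - [[-32, -10, 0], [0, 0, 0], 255]
    - [[-38, -15, 0], [0, 0, 0], 255]
    - [[-38, -15, 0], [0, 0, 0], 255]

```text
time_s: 11.38
tcp_pos: [0.6439, 0.0289, 0.2381]
eef_rot: [[0.321, 0.947, -0.03], [0.798, -0.287, -0.53], [-0.51, 0.146, -0.848]]
contact_force: [0.9, -4.9, -2.2]
gripper_width: 0.217
finger_force: 79.6
```

```bash
python3 -c "
from h import *
snap('side','s8.png')"; python3 chk.py; python3 prof.py s8.png; python3 - <<'E'
from prof import *
# right-edge: profiles across l at deck (w 20..80) and plate (w -80..-15), plane z=.1
u=np.arange(-14,15,1.)
for f in('s7.png','s8.png'):
  g=cv2.imread('pics/'+f)[:,:,2].astype(np.float32)
  for w0,w1 in((20,80),(-80,-20)):
    acc=[]
    for w in np.arange(w0,w1,2.):
      pts=np.array([proj(S,D+k/1000*l+w/1000*yp) for k in u],np.float32)
      acc.append(cv2.remap(g,pts[:,0].reshape(1,-1),pts[:,1].reshape(1,-1),cv2.INTER_LINEAR)[0])
    print(f,w0,' '.join('%d:%d'%(a,b) for a,b in zip(u[::2],np.mean(acc,0)[::2])))
E
```

```text
t 11.4333 w 0.217 79.6 F tool [-3.1  1.1  2. ] [ 0.28  0.58  0.38  1.58 -0.53  2.24]
tcp radius,phi,h 59.23893022162487 -31.819980271866495 81.74746480979222
6 s8.png -45:233 -43:233 -41:233 -39:235 -37:235 -35:235 -33:235 -31:235 -29:234 -27:234 -25:234 -23:235 -21:236 -19:236 -17:236 -15:236 -13:235 -11:229 -9:206 -7:167 -5:144 -3:161 -1:201 1:229 3:237 5:238 7:237 9:236 11:236 13:236 15:236 17:236 19:235
140 s8.png -45:66 -43:30 -41:20 -39:23 -37:27 -35:36 -33:63 -31:110 -29:162 -27:200 -25:215 -23:215 -21:208 -19:196 -17:185 -15:174 -13:162 -11:145 -9:120 -7:90 -5:68 -3:61 -1:64 1:72 3:76 5:81 7:87 9:95 11:105 13:117 15:130 17:143 19:157
s7.png 20 -14:157 -12:157 -10:157 -8:158 -6:159 -4:159 -2:156 0:145 2:150 4:202 6:232 8:234 10:234 12:234 14:234
s7.png -80 -14:236 -12:236 -10:235 -8:214 -6:153 -4:123 -2:108 0:102 2:146 4:215 6:233 8:234 10:234 12:234 14:233
s8.png 20 -14:157 -12:157 -10:157 -8:158 -6:159 -4:158 -2:156 0:144 2:150 4:202 6:231 8:234 10:234 12:234 14:234
s8.png -80 -14:236 -12:236 -10:235 -8:214 -6:153 -4:123 -2:108 0:98 2:131 4:202 6:232 8:234 10:234 12:234 14:233
```

```bash
cat > fit.py <<'E'
from prof import *
import sys
from scipy.optimize import curve_fit
from scipy.stats import norm
G=lambda f:cv2.imread('pics/'+f)[:,:,2].astype(np.float32)
w,bg=prof(G('s1.png'),6,26)
# deck edge: step from gradient face to top
m=(w>-8)&(w<8)
fd=lambda x,e,s,c,k:(c+k*(x-e))*norm.cdf((e-x)/s)+236*norm.cdf((x-e)/s)
pd,_=curve_fit(fd,w[m],bg[m],[-2,1.5,140,5]);print('deck',np.round(pd,2))
face=lambda x:pd[2]+pd[3]*(x-pd[0])
for f in sys.argv[1:]:
  w,p=prof(G(f),6,26);m=(w>-18)&(w<6)
  fp=lambda x,e,s,k:fd(x,pd[0],pd[1],pd[2],k)+(236-fd(x,pd[0],pd[1],pd[2],k))*norm.cdf((e-x)/s)
  q,_=curve_fit(fp,w[m],p[m],[-9,1.5,pd[3]]);print(f,np.round(q,2),'rest of fit',np.round(np.std(fp(w[m],*q)-p[m]),1),'to flush mm',np.round((pd[0]-5-q[0])/.957,2))
E
python3 fit.py s6.png s7.png s8.png
```

```text
deck [ -1.45   2.05 144.97   5.84]
s6.png [-13.88   1.98   5.77] rest of fit 2.3 to flush mm 7.77
s7.png [-9.34  2.19  5.53] rest of fit 1.2 to flush mm 3.02
s8.png [-7.19  2.26  6.54] rest of fit 1.0 to flush mm 0.77
```

```bash
python3 rows.py 328 14 2
```

```text
t 11.5833 w 0.208 79.9 F tool [-3.8  2.1  3.2] [ 0.28  0.58  0.38  1.58 -0.53  2.24]
tcp radius,phi,h 59.116763991155395 -32.39767129640265 81.72905616907934
[-5, -5, 0] [-10, -11, 0]
```

Emit:
move_arm:
  commands:
    - [[-5, -5, 0], [0, 0, 0], 255]
    - [[-10, -11, 0], [0, 0, 0], 255]
    - [[-10, -11, 0], [0, 0, 0], 255]
    - [[-10, -11, 0], [0, 0, 0], 255]

```text
time_s: 11.92
tcp_pos: [0.6307, 0.0246, 0.2412]
eef_rot: [[0.32, 0.947, -0.03], [0.798, -0.287, -0.53], [-0.51, 0.146, -0.847]]
contact_force: [0.6, -4.8, 1.2]
gripper_width: 0.211
finger_force: 80.2
```

```bash
python3 -c "
from h import *
snap('side','s9.png')"; python3 chk.py; python3 fit.py s9.png
```

```text
t 11.9667 w 0.21 80.2 F tool [-4.   1.7  1.9] [ 0.27  0.55  0.34  1.56 -0.53  2.23]
tcp radius,phi,h 59.170828987101736 -17.954336442447577 81.71401580866944
deck [ -1.45   2.05 144.97   5.84]
s9.png [-5.84  2.52 12.59] rest of fit 1.0 to flush mm -0.64
```

```bash
sed -i 's/fp=lambda x,e,s,k:/fp=lambda x,e,s,k=pd[3]:/; s/\[-9,1.5,pd\[3\]\]/[-9,1.5]/' fit.py; python3 fit.py s6.png s7.png s8.png s9.png; python3 prof.py s9.png|head -1|cut -c100-330
```

```text
deck [ -1.45   2.05 144.97   5.84]
s6.png [-13.87   2.  ] rest of fit 2.2 to flush mm 7.75
s7.png [-9.28  2.23] rest of fit 1.1 to flush mm 2.95
s8.png [-7.29  2.2 ] rest of fit 1.0 to flush mm 0.88
s9.png [-6.6   2.21] rest of fit 1.0 to flush mm 0.16
3:235 -21:236 -19:236 -17:237 -15:236 -13:235 -11:232 -9:217 -7:182 -5:153 -3:163 -1:202 1:229 3:237 5:238 7:237 9:236 11:236 13:236 15:236 17:236 19:235
```

```bash
python3 - <<'E'
from chk import *
a=arm(342.3);b=np.cross(n,a)
print(np.round(pose((a,b),hub+.06*a+.084*n),1))
S=snapshot('side')
print('side tcp line',[np.round(proj(S,st['tcp_pos']-k*n),1).tolist() for k in(.02,.04)])
im=S['frame'].astype(int).sum(2)
for v in range(238,256):
  r=im[v,300:350]; i=np.where(r<150)[0]; print(v,(np.array([i.min(),i.max()])+300).tolist() if len(i) else None, end='; ')
E
```

```text
t 12.1167 w 0.212 80.2 F tool [-4.9  1.1  1.5] [ 0.27  0.55  0.34  1.56 -0.53  2.23]
tcp radius,phi,h 59.17276812603051 -18.020920985103064 81.70585438873626
[[ -0.9   0.2  -2.3]
 [ -0.    0.1 -33.7]]
side tcp line [[328.7, 235.8], [332.2, 245.2]]
238 [325, 332]; 239 [325, 332]; 240 [326, 333]; 241 [326, 333]; 242 [326, 334]; 243 [327, 334]; 244 [327, 334]; 245 [328, 333]; 246 [328, 331]; 247 None; 248 None; 249 None; 250 None; 251 None; 252 None; 253 None; 254 None; 255 None;
```

Emit:
move_arm:
  commands:
    - [[0, 0, 0], [0, 0, 0], 140]
    - [[0, 0, 0], [0, 0, 0], 140]
    - [[0, 0, 0], [0, 0, 0], 140]
    - [[0, 0, 0], [0, 0, 0], 140]
    - [[0, 0, 0], [0, 0, -5.6], 140]
    - [[0, 0, 0], [0, 0, -11.2], 140]
    - [[0, 0, 0], [0, 0, -16.8], 140]
    - [[0, 0, 0], [0, 0, -22.4], 140]
    - [[0, 0, 0], [0, 0, -28], 140]
    - [[0, 0, 0], [0, 0, -33.7], 140]
    - [[0, 0, 0], [0, 0, -33.7], 140]
    - [[0, 0, 0], [0, 0, -33.7], 255]
    - [[0, 0, 0], [0, 0, -33.7], 255]
    - [[0, 0, 0], [0, 0, -33.7], 255]
    - [[0, 0, 0], [0, 0, -33.7], 255]
    - [[0, 0, 0], [0, 0, -33.7], 255]
  squeeze: 40

```text
time_s: 13.5
tcp_pos: [0.6314, 0.0259, 0.2405]
eef_rot: [[-0.258, 0.966, -0.029], [0.824, 0.204, -0.528], [-0.504, -0.161, -0.849]]
contact_force: [1.4, 2.7, 1.9]
gripper_width: 0.224
finger_force: 39.0
```

```bash
python3 -c "
from h import *
snap('side','s10.png')"; python3 - <<'E'
from chk import *
a=arm(342.3);b=np.cross(n,a)
print('offset to ideal hinge line',np.round(pose((a,b),hub+.06*a+.084*n),1))
for th in range(90,-1,-5):
  t=np.radians(th);print([round(71*np.cos(t)),0,round(71*(1-np.sin(t)))],end=' ')
E
python3 fit.py s10.png
```

```text
t 13.55 w 0.222 39.0 F tool [ 1.2  1.1 -2.3] [ 0.27  0.55  0.34  1.56 -0.52  1.65]
tcp radius,phi,h 58.02171706157326 -18.91377799660276 81.81618845752102
offset to ideal hinge line [[-2.  -1.2 -2.2]
 [ 0.  -0.1 -0. ]]
[0, 0, 0] [6, 0, 0] [12, 0, 1] [18, 0, 2] [24, 0, 4] [30, 0, 7] [36, 0, 10] [41, 0, 13] [46, 0, 17] [50, 0, 21] [54, 0, 25] [58, 0, 30] [61, 0, 36] [64, 0, 41] [67, 0, 47] [69, 0, 53] [70, 0, 59] [71, 0, 65] [71, 0, 71] deck [ -1.45   2.05 144.97   5.84]
s10.png [-6.61  2.22] rest of fit 0.8 to flush mm 0.16
```

Flushness is unchanged. Now I'll fold along the arc, ending slightly past flat.

Emit:
move_arm:
  commands:
    - [[6, 0, 0], [0, 0, 0], 255]
    - [[12, 0, 1], [0, 0, 0], 255]
    - [[18, 0, 2], [0, 0, 0], 255]
    - [[24, 0, 4], [0, 0, 0], 255]
    - [[30, 0, 7], [0, 0, 0], 255]
    - [[36, 0, 10], [0, 0, 0], 255]
    - [[41, 0, 13], [0, 0, 0], 255]
    - [[46, 0, 17], [0, 0, 0], 255]
    - [[50, 0, 21], [0, 0, 0], 255]
    - [[54, 0, 25], [0, 0, 0], 255]
    - [[58, 0, 30], [0, 0, 0], 255]
    - [[61, 0, 36], [0, 0, 0], 255]
    - [[64, 0, 41], [0, 0, 0], 255]
    - [[67, 0, 47], [0, 0, 0], 255]
    - [[69, 0, 53], [0, 0, 0], 255]
    - [[70, 0, 59], [0, 0, 0], 255]
    - [[71, 0, 65], [0, 0, 0], 255]
    - [[71, 0, 70], [0, 0, 0], 255]
    - [[71, 0, 72], [0, 0, 0], 255]

```text
time_s: 15.18
tcp_pos: [0.6097, 0.0466, 0.1426]
eef_rot: [[-0.26, 0.965, -0.031], [0.824, 0.205, -0.528], [-0.503, -0.163, -0.849]]
contact_force: [-3.0, 4.9, 2.5]
gripper_width: 0.22
finger_force: 38.8
```

```bash
python3 chk.py; python3 -c "
from h import *
snap('side','s11.png')"; python3 fit.py s11.png
```

```text
t 15.1833 w 0.22 38.8 F tool [ 3.5 -2.3 -4.6] [ 0.31  0.58  0.13  1.35 -0.51  1.69]
tcp radius,phi,h 14.047867043625473 163.2305602330074 9.15129171792257
deck [ -1.45   2.05 144.97   5.84]
s11.png [-6.29  2.27] rest of fit 2.5 to flush mm -0.17
```

Emit:
move_arm:
  commands:
    - [[0, 0, 2], [0, 0, 0], 255]
    - [[0, 0, 4], [0, 0, 0], 255]
    - [[0, 0, 6], [0, 0, 0], 255]
    - [[0, 0, 6], [0, 0, 0], 255]

```text
time_s: 15.62
tcp_pos: [0.6098, 0.0431, 0.1381]
eef_rot: [[-0.26, 0.965, -0.031], [0.824, 0.205, -0.528], [-0.504, -0.163, -0.848]]
contact_force: [-4.3, 3.7, 0.9]
gripper_width: 0.221
finger_force: 39.1
```

```bash
python3 chk.py
```

```text
t 15.6167 w 0.221 39.1 F tool [ 3.8 -3.5 -2.6] [ 0.31  0.58  0.12  1.34 -0.52  1.68]
tcp radius,phi,h 13.492699559354083 163.79254004618062 3.466276726785856
```

Emit:
move_arm:
  commands:
    - [[0, 0, 0], [0, 0, 0], 0]
    - [[0, 0, 0], [0, 0, 0], 0]
    - [[0, 0, 0], [0, 0, 0], 0]
    - [[0, 0, 0], [0, 0, 0], 0]
    - [[0, 0, 0], [0, 0, 0], 0]
    - [[0, 0, 0], [0, 0, 0], 0]
    - [[0, 0, 0], [0, 0, 0], 0]
    - [[0, 0, -15], [0, 0, 0], 0]
    - [[0, 0, -40], [0, 0, 0], 0]
    - [[0, 0, -70], [0, 0, 0], 0]
    - [[0, 0, -100], [0, 0, 0], 0]
    - [[0, 0, -130], [0, 0, 0], 0]
    - [[0, 0, -150], [0, 0, 0], 0]
    - [[0, 0, -150], [0, 0, 0], 0]

```text
time_s: 16.78
tcp_pos: [0.616, 0.1245, 0.269]
eef_rot: [[-0.258, 0.966, -0.025], [0.825, 0.207, -0.527], [-0.503, -0.156, -0.85]]
contact_force: [1.4, 1.3, -0.3]
gripper_width: 1.0
finger_force: 0.0
```

```bash
python3 chk.py; python3 - <<'E'
from h import *
S=snap('side','s12.png');T=snap('top','t12.png')
A=cv2.resize(S['frame'][250:310,295:355,::-1],(400,400),interpolation=cv2.INTER_CUBIC);B=cv2.resize(T['frame'][185:265,285:365,::-1],(400,400),interpolation=cv2.INTER_CUBIC)
cv2.imwrite('pics/g12.png',np.clip(np.hstack([A,B]).astype(float)*1.5,0,255).astype('u1'))
a=arm(342)
for nm,P in(('hinge',hub+.06*a+.016*n),('s24',hub+.036*a+.016*n),('tip',hub-.037*a+.016*n)):
  p=proj(S,P);q=proj(T,P);print(nm,np.round([(p[0]-295)*6.67,(p[1]-250)*6.67]),np.round([400+(q[0]-285)*5,(q[1]-185)*5]))
E
python3 fit.py s12.png
```

```text
t 16.7833 w 1.0 0.0 F tool [ 0.9  1.7 -0.5] [ 0.42  0.6   0.5   1.74 -0.49  1.81]
tcp radius,phi,h 12.944529955225379 170.5899495046098 157.7539151953516
hinge [280.  47.] [683. 123.]
s24 [213.  59.] [641. 140.]
tip [23. 93.] [518. 189.]
deck [ -1.45   2.05 144.97   5.84]
s12.png [-6.75  2.23] rest of fit 0.6 to flush mm 0.31
```

View pics/g12.png

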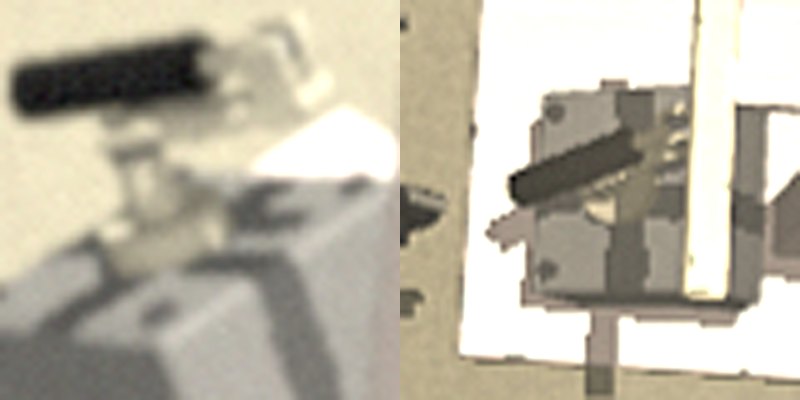

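The folded handle runs from its tip at (15,88) to the sleeve end at (210,62) in side. In top it runs from (515,187) to (635,140). Both match the predicted folded pose. Quick bystander check, then hand in.

```bash
python3 - <<'E'
from h import *
for n_,(a,b) in dict(top=('top0.png','t12.png'),side=('side0.png','s12.png')).items():
  for f in(a,b):
    h=cv2.cvtColor(cv2.imread('pics/'+f),cv2.COLOR_BGR2HSV)
    for c,lo,hi,r in(('red',(0,150,80),(8,255,255),None),('green',(55,150,40),(75,255,255),None),('blue',(100,150,60),(125,255,255),None)):
      m=cv2.inRange(h,lo,hi); 
      if n_=='top': m[:, 460:]=0
      if c=='green': m[:, 300 if n_=='side' else 270:]=0
      M=cv2.moments(m,True); print(f,c,M['m00'],round(M['m10']/max(M['m00'],1),1),round(M['m01']/max(M['m00'],1),1))
print(sign_off())
E
```

```text
top0.png red 306.0 241.8 260.7
top0.png green 43.0 231.5 195.7
top0.png blue 1559.0 392.5 294.4
t12.png red 0.0 0.0 0.0
t12.png green 0.0 0.0 0.0
t12.png blue 1542.0 392.5 294.5
side0.png red 282.0 219.7 286.7
side0.png green 727.0 264.0 240.6
side0.png blue 1924.0 332.2 405.3
s12.png red 295.0 219.7 286.9
s12.png green 727.0 263.9 240.7
s12.png blue 1920.0 332.3 405.3
the job is handed in; nothing more can be done
None
```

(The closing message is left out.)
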